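# Set out the router cutters, then hold the sprung guard at its clip

### The job

Get the bench router ready for the frame run: move the cutters from the grey carrier to the wooden rack, red into the one-dot hole, then yellow into two dots, then blue into three dots (far hole first, so you never reach across a sharp edge), each lowered fully home, upright and let go, leaving the black one in the carrier and letting no cutter fall or knock against another. Then take the clear guard's black ball knob, lift the guard against its spring until its red pointer is level with the green clip, and finish holding it there yourself, nothing else propping it, so that I can reach the collet with the guard still shielding my face. Leave the other things on the bench where they are.

Things in the scene. Friction and masses are not known exactly. Their poses are not given: they have to be found in the camera images.
- cutter_red: Red router cutter, shank down. Head: cylinder 30 mm across, 30 high, a 16 mm steel bearing (7 high) on top. Steel shank 12 mm across, 36 long. Origin: on the axis at the shoulder (underside of the head); z up along the axis, shank to z = -36 mm. Home, the shoulder rests on the top face of carrier or rack. About 0.14 kg
- cutter_yellow: Yellow router cutter, same shank and origin as the red one. Head 32 mm across for its lowest 22 mm, then tapering to 20 mm across at 32 mm, 16 mm steel bearing (7 mm high) on top
- cutter_blue: Blue router cutter, same shank and origin as the red one. Head: cylinder 26 mm across, 37 mm high, no bearing
- cutter_black: Black router cutter, same shank and origin as the red one. Head 28 mm across, 31 mm high. Stays where it is
- carrier: Fixed grey plastic block 190 (x) x 60 (y) x 45 (z) mm with a row of four holes along its x axis at x = +69, +23, -23, -69 mm (y = 0), one cutter in each, in any order. Origin: centre of the underside. It stands right of the router, next to the rack, on either side of it
- rack: Fixed wooden block 170 (x) x 70 (y) x 45 (z) mm with a row of three holes along its x axis, 50 mm apart, marked by one, two and three white dots beside them. Origin: centre of the underside; its +x end points away from the robot. It stands next to the carrier
- rack_hole0 (a point): Mouth of the one-dot hole, the farthest from the robot; 16 mm wide at the throat with a 2 mm chamfer, 40 mm deep. This point lies on the hole's axis in the rack's top face (45 mm above the bench)
- rack_hole1 (a point): Mouth of the two-dot hole, the middle one; same size and depth as the one-dot hole, point on its axis in the top face
- rack_hole2 (a point): Mouth of the three-dot hole, the nearest to the robot; same size and depth as the one-dot hole, point on its axis in the top face
- router_unit: Fixed router let into the bench: aluminium plate 235 x 300 mm, collet nut 24 mm high, beyond it a fence 520 mm long (y), 88 mm high. Origin: collet axis on the bench; x points from operator to fence (face at x = 45 mm). Guard hinge line along y at x = 67, z = 105 mm. White quadrant plate at y = +85 mm, radius 115 mm about the hinge, its top 205 mm above the bench
- guard: Clear guard, orange edges, 150 mm from hinge to lip, 145 wide. Origin: on its hinge line, mid-width. Shut, it lies level with router_unit's axes, running to -x (to the robot); it opens upward, turning about its +y axis, to 1.3 rad. A spring pulls it shut at every angle: about 4 N up at the knob starts it, 5 to 6 N holds it at the clip; let go, it snaps shut
- guard_knob (a point): Centre of the guard's black ball knob, 32 mm across, on a 10 mm stem; 205 mm before the hinge (-x of the guard), 15 mm above its plane, 120 mm above the bench when shut. Free at both sides and above; the guard's lip is 51 mm behind its centre. A firm grip stops the ball turning between the fingers, so tilt the hand with the guard or grip lightly
- guard_pointer (a point): End of the red pointer on the guard's left (+y) side, bent out just past the quadrant's rim: 125 mm from the hinge line toward the lip (-x of the guard), 85 mm to +y; moves with the guard
- clip_mark (a point): Outer edge of the green clip (13 mm wide along the arc) on the quadrant's rim, mid-width: 125 mm from the same hinge line, 85 mm to +y. It is set somewhere between 0.5 and 0.8 rad of guard opening and does not move. The guard stands at the clip when guard_pointer and clip_mark coincide
- spanner: Steel collet spanner, 190 mm long, lying loose on the bench; bystander
- push_block: Yellow push block 180 x 75 mm with a loop handle (95 mm high), loose; bystander
- glue: White glue bottle, 60 mm across, 170 mm high, standing loose; bystander
- wax_tin: Brass-coloured wax tin, 80 mm across, 45 mm high, loose; bystander
- square: Try square, dark wood stock 90 mm and steel blade 150 mm, lying loose; bystander
- moulding: Offcut of blue frame moulding 200 mm long, 16 mm high, lying loose; bystander

How it is judged:
On the way, in this order (a step that is already met when the one before it is completed fails the run):
1. the red cutter stands fully home and upright in the one-dot hole, let go (horizontal distance between cutter_red and rack_hole0 below 0.005 m and z of cutter_red in the frame of rack_hole0 between -0.004 and 0.003 m and angle between cutter_red's own z axis and vertical below 0.08 rad and contact force between the fingers and cutter_red below 0.1 N and linear speed of cutter_red below 0.02 m/s), for 0.1 s.
2. the yellow cutter stands fully home and upright in the two-dot hole, let go (horizontal distance between cutter_yellow and rack_hole1 below 0.005 m and z of cutter_yellow in the frame of rack_hole1 between -0.004 and 0.003 m and angle between cutter_yellow's own z axis and vertical below 0.08 rad and contact force between the fingers and cutter_yellow below 0.1 N and linear speed of cutter_yellow below 0.02 m/s), for 0.1 s.
3. the blue cutter stands fully home and upright in the three-dot hole, let go (horizontal distance between cutter_blue and rack_hole2 below 0.005 m and z of cutter_blue in the frame of rack_hole2 between -0.004 and 0.003 m and angle between cutter_blue's own z axis and vertical below 0.08 rad and contact force between the fingers and cutter_blue below 0.1 N and linear speed of cutter_blue below 0.02 m/s), for 0.1 s.
4. the fingers hold the guard with its pointer level with the green clip (distance between guard_pointer and clip_mark below 0.007 m and contact force between the fingers and guard above 2 N and angular speed of guard below 0.06 rad/s), for 0.3 s.
At the end, for the whole second after the job is handed in: Fingers hold the guard still, pointer within 7 mm of the clip middle, no loose thing touching it; red, yellow, blue stand released in holes one, two, three (within 5 mm of the axis, shoulder within 3 mm of the top, upright to 4.5 degrees); black still home in the carrier (all of step 1 and all of step 2 and all of step 3 and all of step 4 and distance of cutter_black from where it was at the start of the episode below 0.01 m and angle between cutter_black's own z axis and vertical below 0.12 rad and contact force between guard and cutter_red below 0.2 N and contact force between guard and cutter_yellow below 0.2 N and contact force between guard and cutter_blue below 0.2 N and contact force between guard and cutter_black below 0.2 N and contact force between guard and spanner below 0.2 N and contact force between guard and push_block below 0.2 N and contact force between guard and glue below 0.2 N and contact force between guard and wax_tin below 0.2 N and contact force between guard and square below 0.2 N and contact force between guard and moulding below 0.2 N); the arm keeps its last pose, push and grip.
It fails at once if two cutters knock against each other (contact force between cutter_red and cutter_yellow above 1 N or contact force between any of cutter_red, cutter_yellow and cutter_blue above 1 N or contact force between any of cutter_red, cutter_yellow, cutter_blue and cutter_black above 1 N).
It fails at once if a cutter is let go in the air (shoulder more than 15 mm above the rack's top face) ((height (world z) of cutter_red above 0.06 m and contact force between cutter_red and anything else below 0.02 N) or (height (world z) of cutter_yellow above 0.06 m and contact force between cutter_yellow and anything else below 0.02 N) or (height (world z) of cutter_blue above 0.06 m and contact force between cutter_blue and anything else below 0.02 N) or (height (world z) of cutter_black above 0.06 m and contact force between cutter_black and anything else below 0.02 N)).
It fails at once if the black cutter is moved by more than 10 mm (distance of cutter_black from where it was at the start of the episode above 0.01 m).
It fails at once if another thing on the bench is moved by more than 20 mm (distance of any of spanner, push_block, glue, wax_tin, square, moulding from where it was at the start of the episode above 0.02 m).
It fails at once if the green clip is moved (distance of clip_mark from where it was at the start of the episode above 0.004 m).
It also fails if it takes over 67 s, if anything falls off the work surface, if the arm or the gripper's body presses on something with over 40 N, if the wrist force passes 120 N, or if a joint passes its speed limit or range.

### The arm

A 6-joint arm with a two-finger parallel gripper is mounted at the origin on the work surface. World frame = base frame: x ahead of the robot, y to its left, z up, the work surface at z = 0. Lengths are in m, angles in rad, forces in N, time in s.
With the tool pointing down it reaches from about 0.3 to 0.875 m from the base axis. Payload 6.4 kg.
Tool frame: the origin (TCP) lies at the very end of the fingers, on their centre line; the grasp point (between the pads) lies 19 mm behind it; z points along the fingers, y is the line along which they close (so a half turn about z gives the same grasp; the last joint's range is limited). The gripper opens to 85 mm and grips with 20 to 120 N. Pads are 22 mm wide; open, the fingers measure 114 mm over their backs; the gripper's body (76 mm by 85 mm) begins 54 mm behind the grasp point. The pads swing forward as they close: fully open they stand 13 mm farther back than shut.
Start: joints at [-1.329, 0.181, 1.607, -0, 1.354, -0.206], TCP at [0.249, -0.518, 0.231] pointing down, gripper open.
Joint ranges: [-2.99, 2.99], [-0.89, 2.07], [0.3, 2.58], [-1.14, 4.28], [0, 2.63], [-3.12, 3.12]. Speed limits (rad/s): [2.57, 2.57, 3.01, 3.14, 3.14, 3.14].

### API

Orientations are given as a unit quaternion [w, x, y, z].
In Python, from bench import get_obs, optics, workorder gives the robot as it stands.
- The arm moves only by the shell command python3 -m jog 'ROWS'. ROWS is a JSON list of rows, 1 to 10 of them, each of 7 numbers: dx, dy, dz in m, then a rotation vector rx, ry, rz in rad, then the opening from 0.0 (shut) to 1.0 (fully open); each row is the pose to reach, as a shift and turn from the pose commanded when the command began, along the tool's axes at that moment; what a row does not reach only later rows make up. A row lasts 1/8 s, in which the tool goes at most 0.0625 m and 0.188 rad, less where a joint would pass 70% of its speed; a pose out of reach is approached as far as the arm can. The fingers move at their own pace and stop on an object; the grip force is fixed at half the most. Time passes only in rows, so rows that do not move let the fingers close. It prints the time, the measured TCP pose, the force, the opening and the grip force at its end.
- get_obs(): the state, without advancing time (a new reading comes with each control period).
- optics.camera(name): name is "side" or "top" or "wrist"; returns (picture, depth): 420x560x3 uint8, blue, green, red; 420x560 float32, m along the optical axis (not along the pixel's ray), 0 where there is no reading.
- optics.camera_params(name): a dict with "fovy" (degrees; the focal length in pixels is half the picture's height over the tangent of half this angle, whatever the lens; pixels are square), "cx", "cy" (the principal point, pixels), "dist" ([k1, k2, p1, p2, k3] as OpenCV has them; the pictures are not rectified), "view" (4x4, takes a point from world to camera coordinates). Camera axes: x right, y up, looking along -z (the intrinsics and any distortion apply to the point x, -y, -z); pixel columns grow to the right and rows downward; lengths in m; the calibration is good to about 2 mm. A picture is of the moment at which its call begins: read the wrist's pose just before it. camera_params takes no time and is no camera call; for the wrist camera it gives the pose at the moment of the call.
- workorder.hand_in(): hands the job in; it is judged then, once.
The state is a dict: "time_s": time; "q": joint angles; "dq": joint speeds; "joint_efforts": joint torques, N m; "eef_pos": TCP position; "eef_rot": TCP orientation; "wrist_force": force on the tool from outside, world axes, zero at the start; "torque": the same for the moment, N m; "opening": opening from 0.0 (shut) to 1.0 (fully open); "grasp_force": force on a finger pad.
Only numpy, scipy, OpenCV 4.12 (cv2) and the standard library are available. Lean on these libraries where they do the work, as an engineer would, in place of code of your own. Each camera call takes 0.05 s, during which the arm holds its last target. There are 200 camera calls.

## Working session

There is one attempt and no reset: what is moved stays moved. The work goes in short steps, Python scripts to look and compute and a shell command to move; the robot and the scene stay as the last step left them, time stands still between calls to the robot, and variables do not carry over. Pictures are saved under pics/ and viewed, at most 10 in all, crops included, and the job is handed in when it is done.

```bash
mkdir -p pics; ls; python3 - <<'E'
from bench import get_obs, optics
import cv2,numpy as np
o=get_obs();print(o)
ims=[]
for n in("top","side"):
    im,d=optics.camera(n);cv2.imwrite(f"pics/{n}0.png",im);np.savez(f"/tmp/{n}0.npz",im=im,d=d);p=optics.camera_params(n);print(n,p, (d>0).mean())
E
```

```text
pics
{'time_s': 0.0, 'q': array([-1.32925951e+00,  1.81538845e-01,  1.60801493e+00,  2.09577553e-05,
        1.35379801e+00, -2.06309701e-01]), 'dq': array([-2.59642005e-04,  1.23288211e-03, -5.63330328e-05, -6.84073197e-04,
       -1.47967858e-03, -1.85590645e-03]), 'joint_efforts': array([ 7.41105450e-04, -4.44866395e+01, -3.51337481e+01, -1.58321341e-04,
        9.00549145e-03,  3.06917593e-05]), 'eef_pos': array([ 0.24887101, -0.51773691,  0.23038204]), 'eef_rot': array([-8.79610387e-04,  9.75033896e-01,  2.22054338e-01, -5.26194362e-06]), 'wrist_force': array([-0.00847341, -0.46412544, -0.90421997]), 'torque': array([-0.03212302,  0.00151897,  0.03390603]), 'grasp_force': 0.0, 'opening': 0.99878427638318}
top {'fovy': 47.043708622482065, 'cx': 284.81346540984737, 'cy': 213.6036454036669, 'dist': array([-0.05474567,  0.        ,  0.        ,  0.        ,  0.        ]), 'view': array([[ 1.30919706e-01, -9.91392974e-01, -4.49629482e-05,
        -8.77458409e-02],
       [ 9.64735194e-01,  1.27388930e-01,  2.30343365e-01,
        -5.65754355e-01],
       [-2.28355066e-01, -3.01998628e-02,  9.73109414e-01,
        -1.24320178e+00],
       [ 0.00000000e+00,  0.00000000e+00,  0.00000000e+00,
         1.00000000e+00]])} 0.9959056122448979
side {'fovy': 46.072420035302244, 'cx': 274.40860863738527, 'cy': 206.36517303281497, 'dist': array([0.01879928, 0.        , 0.        , 0.        , 0.        ]), 'view': array([[ 0.96396868, -0.26584575,  0.00950852, -0.53175436],
       [ 0.13492755,  0.51943332,  0.84379119, -0.14388518],
       [-0.22925735, -0.81210532,  0.53658737, -1.33658065],
       [ 0.        ,  0.        ,  0.        ,  1.        ]])} 0.9961181972789116
```

View pics/top0.png

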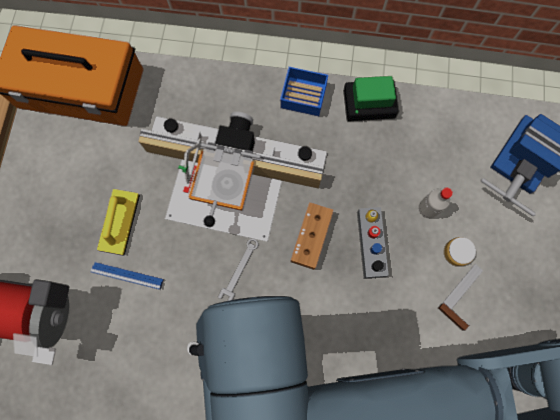

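View pics/side0.png

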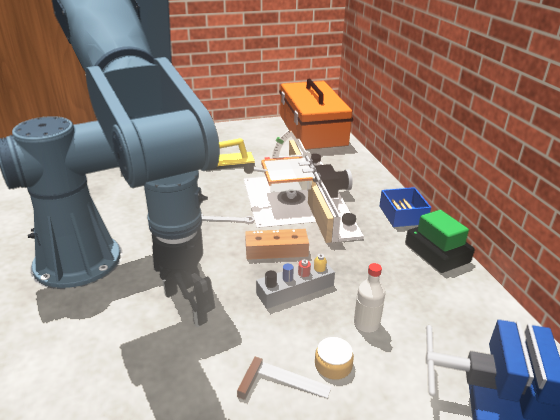

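The top view shows the rack at (313,236), with its holes in a row up and away from the robot. The carrier is at (374,242); from the far end it holds yellow (373,215), red (375,231), blue (377,249) and black (378,266). The guard knob is at (209,221) and the clip and pointer are near (186,170–190). The side view agrees.

```bash
cat > h.py <<'E'
import cv2,numpy as np
from bench import get_obs, optics
from scipy.spatial.transform import Rotation as R
def cam(n):
    p=optics.camera_params(n); im,d=optics.camera(n); return p,im,d
def K(p):
    f=210/np.tan(np.radians(p['fovy'])/2); return np.array([[f,0,p['cx']],[0,f,p['cy']],[0,0,1.]])
def ray(p,uv):
    n=cv2.undistortPoints(np.float64(uv).reshape(-1,1,2),K(p),p['dist']).reshape(-1,2)
    c=np.c_[n[:,0],-n[:,1],-np.ones(len(n))]; V=p['view']; 
    return -V[:3,:3].T@V[:3,3], c@V[:3,:3]
def plane(p,uv,z):
    o,r=ray(p,uv); return o+r*((z-o[2])/r[:,2])[:,None]
def pts(p,d,uv):
    uv=np.int32(uv); o,r=ray(p,uv); return o+r*d[uv[:,1],uv[:,0]][:,None]
def proj(p,X):
    c=np.atleast_2d(X)@p['view'][:3,:3].T+p['view'][:3,3]; c=c*[1,-1,-1]
    return cv2.projectPoints(c,np.zeros(3),np.zeros(3),K(p),p['dist'])[0].reshape(-1,2)
def mask(im,lo,hi,box=None):
    m=cv2.inRange(cv2.cvtColor(im,cv2.COLOR_BGR2HSV),np.array(lo),np.array(hi))
    if box is not None:
        k=np.zeros_like(m);x0,y0,x1,y1=box;k[y0:y1,x0:x1]=m[y0:y1,x0:x1];m=k
    return m
def uvs(m): v,u=np.nonzero(m); return np.c_[u,v]
def tool():
    o=get_obs(); w,x,y,z=o['eef_rot']; return o['eef_pos'],R.from_quat([x,y,z,w])
E
cat > m1.py <<'E'
from h import *
p,im,d=cam("top")
# rack: orange wood in its box, top face from depth
m=mask(im,(5,80,60),(20,255,255),(280,195,340,280)); q=uvs(m);P=pts(p,d,q)
s=abs(P[:,2]-.045)<.006; print("rack",s.sum(),len(s),np.median(P[s,2]))
r=cv2.minAreaRect(np.float32(P[s,:2]*1000)); print(r)
m=np.zeros(im.shape[:2],np.uint8); m[200:285,350:398]=1; q=uvs(m);P=pts(p,d,q); s=(abs(P[:,2]-.045)<.006); r=cv2.minAreaRect(np.float32(P[s,:2]*1000)); print("carrier",r)
for n,c in dict(y=(373,215),r=(375,231),b=(377,249),k=(378,266)).items():
    k=np.zeros(im.shape[:2],np.uint8);cv2.circle(k,c,11,1,-1);P=pts(p,d,uvs(k));P=P[P[:,2]>.06]; print(n,len(P),P.mean(0),P[:,2].max(), (P.max(0)+P.min(0))[:2]/2)
# knob
k=np.zeros(im.shape[:2],np.uint8);cv2.circle(k,(209,221),9,1,-1);P=pts(p,d,uvs(k));P=P[P[:,2]>.115]; print("knob",len(P),P.mean(0),P.max(0),P.min(0))
for n,lo,hi in(("green",(45,100,50),(80,255,255)),("red",(0,150,80),(4,255,255))):
    q=uvs(mask(im,lo,hi,(160,140,215,215)));P=pts(p,d,q) if len(q) else q;print(n,len(q),q.mean(0),P.mean(0),P.min(0),P.max(0))
cv2.imwrite("pics/top1.png",cv2.resize(im[100:300,130:430],None,fx=2.6,fy=2.6,interpolation=cv2.INTER_CUBIC))
E
python3 m1.py
```

```text
rack 1402 1590 0.04561085765018125
((530.0633544921875, -92.52484130859375), (69.87833404541016, 171.86154174804688), 79.61382293701172)
carrier ((532.0656127929688, -260.89996337890625), (191.61456298828125, 62.06463623046875), 11.124134063720703)
y 118 [ 0.58612162 -0.23901702  0.11828602] 1.3400851715316846 [ 0.44449137 -0.15735586]
r 108 [ 0.55313433 -0.25542819  0.07658965] 0.0877195275603484 [ 0.55372781 -0.25567601]
b 94 [ 0.50050845 -0.25742087  0.12090739] 1.3400851715316846 [ 0.39739099 -0.16524976]
k 107 [ 0.45633118 -0.26542322  0.12243689] 1.3400851715316846 [ 0.37579257 -0.17023447]
knob 130 [0.5128381  0.17527876 0.13938773] [0.53743321 0.19346746 1.34008517] [ 0.27339937 -0.05246429  0.11717264]
green 28 [182.71428571 168.17857143] [0.63054112 0.2569115  0.17518512] [0.62371657 0.24702812 0.16600755] [0.63843418 0.26873343 0.18268695]
red 32 [188.25    183.53125] [0.61156105 0.25283297 0.10530003] [0.58900086 0.24144381 0.00342405] [0.69103069 0.27032164 0.11361258]
```

```bash
cat > go.py <<'E'
import sys; from h import *
# usage: go.py x y z yaw_deg(tool x) [pitch_deg about tool y]
a=[float(v) for v in sys.argv[1:]]; P,r=tool()
ya=np.radians(a[3]); T=R.from_matrix(np.array([[np.cos(ya),np.sin(ya),0],[np.sin(ya),-np.cos(ya),0],[0,0,-1.]]))
if len(a)>4: T=T*R.from_rotvec([0,np.radians(a[4]),0])
print("at",P.round(4),"d",r.inv().apply(np.array(a[:3])-P).round(4),"rot",(r.inv()*T).as_rotvec().round(4))
E
python3 go.py 0.48 -0.18 0.30 0; python3 - <<'E'
from h import *
p=optics.camera_params("wrist"); P,r=tool(); V=p['view']; print(p['fovy'],p['dist'],"cam in tool",r.inv().apply(-V[:3,:3].T@V[:3,3]-P), "look",r.inv().apply(-V[2,:3]))
E
```

```text
at [ 0.2489 -0.5179  0.2306] d [ 0.3546 -0.2046 -0.069 ] rot [-0.0014 -0.      0.4478]
68.29042690322233 [-0.05633845  0.          0.          0.          0.        ] cam in tool [ 0.08006729 -0.00095009 -0.14228549] look [-3.08199566e-01  3.47002479e-04  9.51321663e-01]
```

View pics/top1.png

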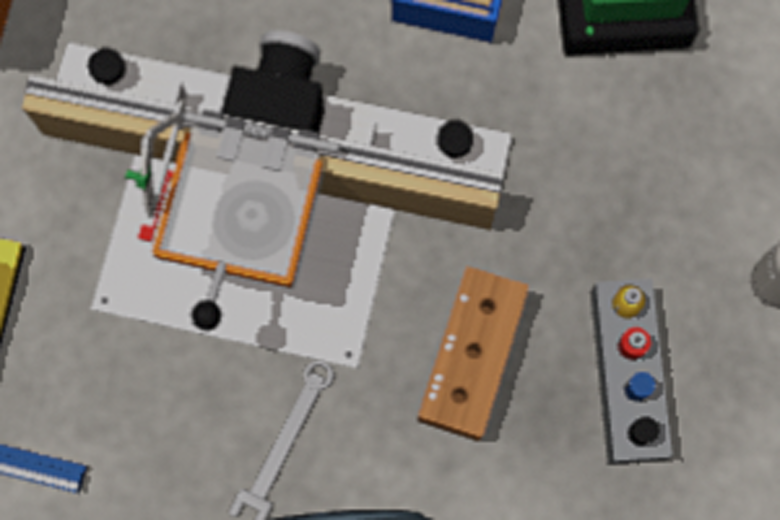

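The crop confirms the rack's one-dot hole is the far one at (487,305), with two dots at (473,350) and three at (459,395). The carrier reads yellow, red, blue, black from the far end. Moving above both for a close wrist view.

```bash
python3 -m jog '[[0.06,-0.034,-0.01,0,0,0.1,1],[0.12,-0.068,-0.01,0,0,0.2,1],[0.18,-0.102,-0.01,0,0,0.3,1],[0.24,-0.136,-0.01,0,0,0.4,1],[0.3,-0.17,-0.01,0,0,0.448,1],[0.355,-0.205,-0.01,0,0,0.448,1],[0.4,-0.23,-0.01,0,0,0.448,1],[0.4,-0.23,-0.01,0,0,0.448,1],[0.4,-0.23,-0.01,0,0,0.448,1]]'; cat > m2.py <<'E'
from h import *
P,r=tool();p,im,d=cam("wrist");print(P,np.degrees(np.arctan2(r.as_matrix()[1,0],r.as_matrix()[0,0])))
cv2.imwrite("pics/w1.png",im);np.savez("/tmp/w1.npz",im=im,d=d,**p)
E
python3 m2.py
```

```text
time_s: 1.27
eef_pos: [0.5104, -0.1361, 0.2409]
eef_rot: [-0.0, 1.0, 0.002, -0.0]
wrist_force: [-0.4, -1.0, 0.7]
opening: 1.002
grasp_force: 0.0
[ 0.51039765 -0.13610374  0.24094892] 0.18595441391444395
```

View pics/w1.png

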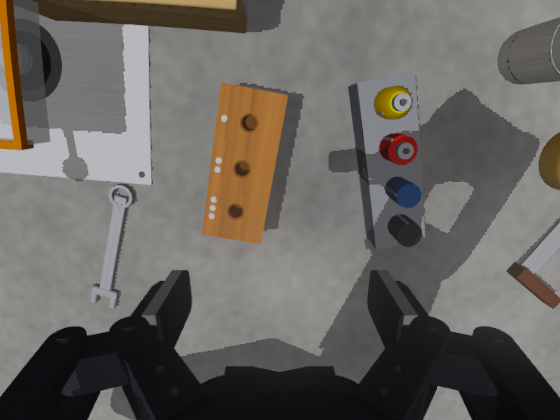

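The wrist view shows the rack holes at (249,122), (242,168) and (236,211). The cutters are yellow (393,102), red (399,149), blue (403,192) and black (404,231).

```bash
cat > m3.py <<'E'
from h import *
z=np.load("/tmp/w1.npz");p=z;im=z['im'];d=z['d']
for c in((249,122),(242,168),(236,211)):
    x,y=c;m=cv2.inRange(cv2.cvtColor(im,cv2.COLOR_BGR2GRAY)[y-13:y+13,x-13:x+13],0,75)
    C=max(cv2.findContours(m,0,2)[0],key=cv2.contourArea);e=cv2.minEnclosingCircle(C);u=np.array(e[0])+[x-13,y-13]
    print("hole",u,e[1],plane(p,u,.045)[0,:2])
m=mask(im,(5,80,60),(20,255,255),(195,75,300,250));P=pts(p,d,uvs(m));s=abs(P[:,2]-.045)<.004;print("rack",cv2.minAreaRect(np.float32(P[s,:2]*1000)),np.median(P[s,2]))
m=np.zeros(im.shape[:2],np.uint8);m[70:255,345:430]=1;P=pts(p,d,uvs(m));s=abs(P[:,2]-.045)<.004;print("carrier",cv2.minAreaRect(np.float32(P[s,:2]*1000)),np.median(P[s,2]))
for n,c,zt in(("y",(393,102),.077),("r",(399,149),.075),("b",(403,192),.082),("k",(404,231),.076)):
    k=np.zeros(im.shape[:2],np.uint8);cv2.circle(k,c,24,1,-1);P=pts(p,d,uvs(k));h=P[:,2].max();P=P[(P[:,2]>zt-.002)&(P[:,2]<.09)]
    r=cv2.minEnclosingCircle(np.float32(P[:,:2]*1000));print(n,len(P),h,r,P.mean(0).round(4))
E
python3 m3.py
```

```text
hole [248.91758251 122.52197838] 7.762655735015869 [ 0.58034912 -0.10256695]
hole [241.74299049 168.21962643] 7.4723100662231445 [ 0.53178021 -0.09352447]
hole [235.37128735 210.82673264] 6.731844902038574 [ 0.48262152 -0.08461966]
rack ((531.1927490234375, -93.47332000732422), (70.91193389892578, 170.2327880859375), 79.76820373535156) 0.044637117966606105
carrier ((533.9840087890625, -261.7850646972656), (190.71678161621094, 61.566795349121094), 11.303398132324219) 0.044709457261448704
y 426 0.3831777795859382 ((601.0611572265625, -247.3040313720703), 11.390260696411133) [ 0.6011 -0.2458  0.0809]
r 694 0.3831777795859382 ((556.3988037109375, -256.63677978515625), 15.690994262695312) [ 0.557  -0.2559  0.0772]
b 471 0.3831777795859382 ((511.564697265625, -266.32891845703125), 13.304191589355469) [ 0.5116 -0.266   0.0818]
k 481 0.3831777795859382 ((466.61431884765625, -275.03057861328125), 14.576010704040527) [ 0.4669 -0.2751  0.0757]
```

```bash
python3 go.py 0.5565 -0.257 0.15 11.3
```

```text
at [ 0.5099 -0.1373  0.2409] d [0.0465 0.1198 0.0909] rot [-1.000e-04  8.000e-04 -1.955e-01]
```

```bash
python3 -m jog '[[0.016,0.04,0.02,0,0,-0.1,1],[0.032,0.08,0.05,0,0,-0.195,1],[0.0465,0.12,0.09,0,0,-0.195,1],[0.0465,0.12,0.09,0,0,-0.195,1],[0.0465,0.12,0.09,0,0,-0.195,1]]'; python3 go.py 0.5565 -0.257 0.05 11.3
```

```text
time_s: 1.95
eef_pos: [0.5556, -0.2588, 0.1513]
eef_rot: [-0.0, 0.995, 0.096, -0.0]
wrist_force: [0.0, -0.6, 0.6]
opening: 0.999
grasp_force: 0.0
at [ 0.5556 -0.2588  0.1513] d [ 0.0013 -0.0015  0.1013] rot [-0.0006  0.0005 -0.0045]
```

```bash
python3 -m jog '[[0.001,-0.001,0.05,0,0,0,1],[0.001,-0.001,0.085,0,0,0,1],[0.001,-0.001,0.1,0,0,0,1],[0.001,-0.001,0.1,0,0,0,1]]'; python3 go.py 0.5565 -0.257 0.05 11.3;  python3 - <<'E'
from h import *
P,r=tool();p,im,d=cam("wrist");cv2.imwrite("pics/w2.png",im)
E
```

```text
time_s: 2.45
eef_pos: [0.5574, -0.2564, 0.0521]
eef_rot: [0.0, 0.995, 0.097, 0.0]
wrist_force: [-0.1, -0.1, 0.0]
opening: 0.999
grasp_force: 0.0
at [ 0.5574 -0.2564  0.0521] d [-0.001   0.0004  0.0021] rot [ 0.0003 -0.0004 -0.002 ]
```

View pics/w2.png

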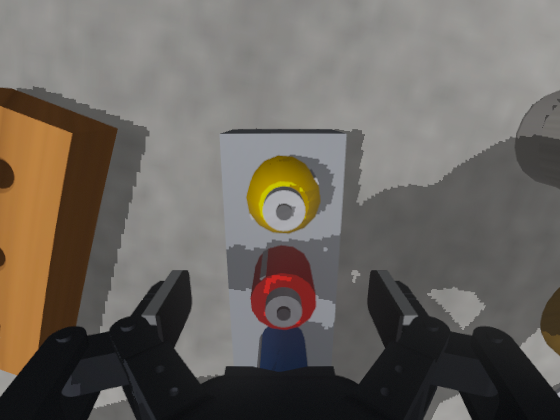

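The red cutter, top at (283,310), is centred between the open fingers, and the neighbours are clear. Gripping and lifting.

```bash
python3 -m jog '[[0,0,0,0,0,0,0],[0,0,0,0,0,0,0],[0,0,0,0,0,0,0],[0,0,0,0,0,0,0],[0,0,0,0,0,0,0]]';python3 -m jog '[[0,0,0,0,0,0,0],[0,0,-0.03,0,0,0,0],[0,0,-0.07,0,0,0,0],[0,0,-0.1,0,0,0,0],[0,0,-0.1,0,0,0,0]]'; cat > chk.py <<'E'
# cutter in hand: red/yellow/blue mask in wrist view -> position in tool frame
import sys;from h import *
P,r=tool();p,im,d=cam("wrist")
lo,hi={'r':((0,120,60),(6,255,255)),'y':((20,100,60),(32,255,255)),'b':((100,100,40),(125,255,255))}[sys.argv[1]]
m=mask(im,lo,hi,(200,150,360,420));q=uvs(m);X=r.inv().apply(pts(p,d,q)-P)
print("n",len(q),"px",q.min(0),q.max(0),"tool med",np.median(X,0).round(4),"min",np.percentile(X,2,axis=0).round(4),"max",np.percentile(X,98,axis=0).round(4))
cv2.imwrite("pics/h_%s.png"%sys.argv[1],im)
E
python3 chk.py r; python3 go.py 0.5804 -0.1024 0.15 -10.3
```

```text
time_s: 3.12
eef_pos: [0.5578, -0.257, 0.0523]
eef_rot: [0.0, 0.995, 0.097, 0.001]
wrist_force: [-0.7, 0.1, 6.2]
opening: 0.331
grasp_force: 59.0
time_s: 3.75
eef_pos: [0.5587, -0.2576, 0.1539]
eef_rot: [0.002, 0.995, 0.097, 0.002]
wrist_force: [0.4, 0.7, -1.6]
opening: 0.325
grasp_force: 61.4
n 2327 px [248 246] [311 329] tool med [ 0.007  -0.0007 -0.0221] min [-0.0145 -0.0144 -0.0236] max [0.0138 0.0122 0.0026]
at [ 0.5575 -0.2568  0.1517] d [ 0.0523 -0.1471  0.0016] rot [ 0.0008 -0.0012  0.3746]
```

```bash
python3 -m jog '[[0.01,-0.025,0,0,0,0.1,0],[0.02,-0.06,0,0,0,0.2,0],[0.032,-0.1,0,0,0,0.3,0],[0.045,-0.13,0,0,0,0.375,0],[0.0523,-0.147,0,0,0,0.375,0],[0.0523,-0.147,0,0,0,0.375,0],[0.0523,-0.147,0,0,0,0.375,0]]'; python3 go.py 0.5804 -0.1024 0.0523 -10.3; python3 chk.py r
```

```text
time_s: 4.68
eef_pos: [0.5798, -0.1032, 0.1507]
eef_rot: [0.0, 0.996, -0.09, -0.0]
wrist_force: [-0.5, -1.2, -1.5]
opening: 0.327
grasp_force: 61.4
at [ 0.5798 -0.1032  0.1507] d [ 0.0006 -0.0009  0.0984] rot [ 0.0004  0.0008 -0.0001]
n 2910 px [248 245] [311 328] tool med [ 0.0078 -0.0006 -0.0218] min [-0.0141 -0.0147 -0.0237] max [0.0134 0.0121 0.0041]
```

```bash
python3 -m jog '[[0.0005,-0.001,0.03,0,0,0,0],[0.0005,-0.001,0.05,0,0,0,0],[0.0005,-0.001,0.065,0,0,0,0],[0.0005,-0.001,0.08,0,0,0,0],[0.0005,-0.001,0.09,0,0,0,0],[0.0005,-0.001,0.095,0,0,0,0],[0.0005,-0.001,0.0975,0,0,0,0],[0.0005,-0.001,0.0975,0,0,0,0]]'; python3 chk.py r
```

```text
time_s: 5.72
eef_pos: [0.5812, -0.1019, 0.054]
eef_rot: [0.0, 0.996, -0.09, 0.001]
wrist_force: [1.9, -4.8, -2.8]
opening: 0.33
grasp_force: 61.3
n 2934 px [248 246] [311 329] tool med [ 0.0078 -0.0005 -0.0218] min [-0.014  -0.0148 -0.0237] max [0.0134 0.0121 0.0045]
```

```bash
python3 -m jog '[[0,0,0.002,0,0,0,0],[0,0,0.002,0,0,0,0],[0,0,0.002,0,0,0,0.75],[0,0,0.002,0,0,0,0.75],[0,0,0.002,0,0,0,0.75],[0,0,-0.04,0,0,0,0.75],[0,0,-0.1,0,0,0,0.75],[0,0,-0.1,0,0,0,0.75],[0,0,-0.1,0,0,0,0.75]]'; python3 - <<'E'
from h import *
P,r=tool();p,im,d=cam("wrist")
m=mask(im,(0,120,60),(6,255,255),(200,100,360,420));X=pts(p,d,uvs(m));s=X[:,2]>.07
print(P,s.sum(),cv2.minEnclosingCircle(np.float32(X[s,:2]*1000)),np.median(X[s,2]))
E
python3 go.py 0.6012 -0.2478 0.15 11.3
```

```text
time_s: 6.9
eef_pos: [0.5805, -0.1011, 0.1536]
eef_rot: [-0.0, 0.996, -0.09, -0.0]
wrist_force: [0.1, 0.5, -0.8]
opening: 0.751
grasp_force: 0.0
[ 0.58045205 -0.10111096  0.15359779] 748 ((612.53369140625, -104.25772094726562), 47.20738983154297) 0.07460472973220234
at [ 0.5798 -0.1009  0.1525] d [0.0474 0.1407 0.0023] rot [-0.001   0.0021 -0.3774]
```

```bash
python3 -m jog '[[0.01,0.03,0,0,0,-0.1,0.9],[0.02,0.07,0,0,0,-0.2,0.9],[0.035,0.11,0,0,0,-0.3,0.9],[0.0474,0.1407,0,0,0,-0.377,0.9],[0.0474,0.1407,0,0,0,-0.377,0.9],[0.0474,0.1407,0,0,0,-0.377,0.9]]'; python3 go.py 0.6012 -0.2478 0.0485 11.3;  python3 - <<'E'
from h import *
P,r=tool();p,im,d=cam("wrist");cv2.imwrite("pics/w3.png",im)
m=mask(im,(20,100,60),(32,255,255),(200,100,360,420));X=pts(p,d,uvs(m));s=X[:,2]>.065;print(s.sum(),cv2.minEnclosingCircle(np.float32(X[s,:2]*1000)))
E
```

```text
time_s: 7.7
eef_pos: [0.6011, -0.2472, 0.1518]
eef_rot: [-0.001, 0.995, 0.098, -0.001]
wrist_force: [-0.4, -0.2, -0.4]
opening: 0.897
grasp_force: 0.0
at [ 0.6011 -0.2472  0.1518] d [0.0002 0.0009 0.1033] rot [-0.0028  0.0024 -0.0013]
795 ((633.5364990234375, -242.45706176757812), 47.481109619140625)
```

```bash
python3 -m jog '[[0,0.001,0.05,0,0,0,0.9],[0,0.001,0.085,0,0,0,0.9],[0,0.001,0.1025,0,0,0,0.9],[0,0.001,0.1025,0,0,0,0.9],[0,0.001,0.1025,0,0,0,0],[0,0.001,0.1025,0,0,0,0],[0,0.001,0.1025,0,0,0,0],[0,0.001,0.1025,0,0,0,0],[0,0.001,0.1025,0,0,0,0]]'; python3 chk.py y
```

```text
time_s: 8.88
eef_pos: [0.6034, -0.2498, 0.0533]
eef_rot: [0.001, 0.995, 0.098, 0.001]
wrist_force: [-0.5, 0.7, 6.3]
opening: 0.343
grasp_force: 59.1
n 2934 px [249 244] [310 313] tool med [ 0.0093 -0.0012 -0.0164] min [-0.0055 -0.0148 -0.0239] max [0.0146 0.0123 0.0059]
```

```bash
python3 -m jog '[[0,0,0,0,0,0,0.7],[0,0,0,0,0,0,0.7],[0,0,0,0,0,0,0.7]]';  python3 -m jog '[[0,0,0.003,0,0,0,0.7],[0,0,0.003,0,0,0,0.7]]'; python3 -m jog '[[0,0,0.0,0,0,0,0],[0,0,0.0,0,0,0,0],[0,0,0.0,0,0,0,0],[0,0,0.0,0,0,0,0],[0,0,0.0,0,0,0,0]]'; python3 chk.py y
```

```text
time_s: 9.3
eef_pos: [0.6022, -0.2493, 0.0511]
eef_rot: [-0.0, 0.995, 0.098, -0.0]
wrist_force: [0.1, 0.2, -0.0]
opening: 0.701
grasp_force: 0.0
time_s: 9.55
eef_pos: [0.602, -0.2491, 0.0477]
eef_rot: [-0.0, 0.995, 0.098, -0.0]
wrist_force: [-0.5, 1.2, 0.2]
opening: 0.703
grasp_force: 0.0
time_s: 10.18
eef_pos: [0.6026, -0.2494, 0.0487]
eef_rot: [0.0, 0.995, 0.098, 0.0]
wrist_force: [0.0, -1.1, 3.7]
opening: 0.352
grasp_force: 59.9
n 3163 px [247 246] [312 317] tool med [ 0.0101 -0.0012 -0.021 ] min [-0.0043 -0.0148 -0.0287] max [0.0154 0.0124 0.0016]
```

```bash
python3 -m jog '[[0,0,-0.03,0,0,0,0],[0,0,-0.07,0,0,0,0],[0,0,-0.1,0,0,0,0],[0,0,-0.1,0,0,0,0]]'; python3 chk.py y; python3 go.py 0.5312 -0.0935 0.15 -10.3
```

```text
time_s: 10.72
eef_pos: [0.6037, -0.2501, 0.1505]
eef_rot: [0.001, 0.995, 0.098, 0.002]
wrist_force: [1.0, -0.3, -2.6]
opening: 0.349
grasp_force: 60.7
n 3156 px [247 245] [312 317] tool med [ 0.0102 -0.0013 -0.021 ] min [-0.0044 -0.015  -0.0286] max [0.0154 0.0123 0.0015]
at [ 0.6024 -0.2493  0.1482] d [-0.0394 -0.1668 -0.0019] rot [ 0.0004 -0.0007  0.3766]
```

```bash
python3 -m jog '[[-0.008,-0.03,0,0,0,0.1,0],[-0.016,-0.07,0,0,0,0.2,0],[-0.025,-0.11,0,0,0,0.3,0],[-0.034,-0.145,0,0,0,0.377,0],[-0.0394,-0.167,0,0,0,0.377,0],[-0.0394,-0.167,0,0,0,0.377,0],[-0.0394,-0.167,0,0,0,0.377,0]]'; python3 go.py 0.5312 -0.0935 0.049 -10.3; python3 chk.py y
```

```text
time_s: 11.65
eef_pos: [0.5315, -0.094, 0.148]
eef_rot: [0.0, 0.996, -0.09, 0.0]
wrist_force: [0.4, -1.1, -0.9]
opening: 0.35
grasp_force: 60.7
at [ 0.5315 -0.094   0.148 ] d [-0.0004 -0.0004  0.099 ] rot [ 0.0004 -0.0002  0.0002]
n 3157 px [247 246] [312 318] tool med [ 0.0097 -0.0015 -0.0211] min [-0.0048 -0.0151 -0.0287] max [0.015  0.0121 0.0011]
```

```bash
python3 -m jog '[[0,0,0.03,0,0,0,0],[0,0,0.05,0,0,0,0],[0,0,0.065,0,0,0,0],[0,0,0.08,0,0,0,0],[0,0,0.09,0,0,0,0],[0,0,0.095,0,0,0,0],[0,0,0.098,0,0,0,0],[0,0,0.099,0,0,0,0]]'; python3 chk.py y
```

```text
time_s: 12.7
eef_pos: [0.5313, -0.0933, 0.0495]
eef_rot: [0.0, 0.996, -0.09, 0.0]
wrist_force: [0.8, 0.6, -1.9]
opening: 0.349
grasp_force: 60.7
n 3185 px [247 246] [312 318] tool med [ 0.0096 -0.0015 -0.0209] min [-0.005  -0.0151 -0.0287] max [0.0149 0.0124 0.0013]
```

```bash
python3 -m jog '[[0,0,0.0015,0,0,0,0],[0,0,0.0015,0,0,0,0],[0,0,0.0015,0,0,0,0.75],[0,0,0.0015,0,0,0,0.75],[0,0,0.0015,0,0,0,0.75],[0,0,-0.04,0,0,0,0.75],[0,0,-0.1,0,0,0,0.75],[0,0,-0.1,0,0,0,0.75],[0,0,-0.1,0,0,0,0.75]]'; python3 - <<'E'
from h import *
P,r=tool();p,im,d=cam("wrist")
m=mask(im,(20,120,60),(32,255,255),(200,100,360,420));X=pts(p,d,uvs(m));s=abs(X[:,2]-.07)<.012
print(P,s.sum(),np.median(X[s],0),np.percentile(X[s,2],[5,98]))
E
python3 go.py 0.5114 -0.2663 0.15 11.3
```

```text
time_s: 13.88
eef_pos: [0.5309, -0.0932, 0.1492]
eef_rot: [0.0, 0.996, -0.09, 0.0]
wrist_force: [-0.6, 0.6, -1.3]
opening: 0.751
grasp_force: 0.0
[ 0.53094306 -0.09315369  0.14919266] 891 [ 0.5388986  -0.09375988  0.0713206 ] [0.06191594 0.07754951]
at [ 0.5302 -0.0929  0.1482] d [ 0.0126  0.174  -0.0019] rot [-0.0008  0.0018 -0.3775]
```

```bash
python3 -m jog '[[0.003,0.035,0,0,0,-0.1,0.9],[0.006,0.08,0,0,0,-0.2,0.9],[0.009,0.13,0,0,0,-0.3,0.9],[0.0126,0.174,0,0,0,-0.377,0.9],[0.0126,0.174,0,0,0,-0.377,0.9],[0.0126,0.174,0,0,0,-0.377,0.9]]'; python3 go.py 0.5114 -0.2663 0.048 11.3
```

```text
time_s: 14.68
eef_pos: [0.5114, -0.2657, 0.1476]
eef_rot: [-0.001, 0.995, 0.098, -0.001]
wrist_force: [0.2, -0.6, 0.1]
opening: 0.903
grasp_force: 0.0
at [ 0.5114 -0.2657  0.1476] d [0.0001 0.0009 0.0996] rot [-0.0029  0.0018 -0.0017]
```

```bash
python3 -m jog '[[0,0.0005,0.05,0,0,0,0.9],[0,0.0005,0.085,0,0,0,0.9],[0,0.0005,0.098,0,0,0,0.9],[0,0.0005,0.098,0,0,0,0.9],[0,0.0005,0.098,0,0,0,0],[0,0.0005,0.098,0,0,0,0],[0,0.0005,0.098,0,0,0,0],[0,0.0005,0.098,0,0,0,0],[0,0.0005,0.098,0,0,0,0]]'; python3 chk.py b;python3 -m jog '[[0,0,-0.03,0,0,0,0],[0,0,-0.07,0,0,0,0],[0,0,-0.1,0,0,0,0],[0,0,-0.1,0,0,0,0]]'; python3 chk.py b; python3 go.py 0.482 -0.0846 0.15 -10.3
```

```text
time_s: 15.8
eef_pos: [0.5131, -0.2677, 0.0527]
eef_rot: [0.001, 0.995, 0.098, 0.001]
wrist_force: [-0.4, 1.3, 7.0]
opening: 0.285
grasp_force: 58.6
n 3893 px [251 250] [308 335] tool med [ 0.0052 -0.0008 -0.0285] min [-0.0127 -0.0122 -0.0301] max [0.0117 0.0103 0.0021]
time_s: 16.35
eef_pos: [0.5139, -0.2684, 0.1542]
eef_rot: [0.002, 0.995, 0.098, 0.002]
wrist_force: [0.4, -0.9, -2.0]
opening: 0.287
grasp_force: 59.8
n 3768 px [251 250] [308 335] tool med [ 0.0053 -0.0007 -0.0286] min [-0.012  -0.0121 -0.03  ] max [0.0117 0.0103 0.0014]
at [ 0.5128 -0.2676  0.1521] d [ 0.0056 -0.1855  0.0017] rot [ 0.0014 -0.0017  0.3765]
```

```bash
python3 -m jog '[[0.001,-0.035,0,0,0,0.1,0],[0.002,-0.08,0,0,0,0.2,0],[0.004,-0.125,0,0,0,0.3,0],[0.0056,-0.165,0,0,0,0.377,0],[0.0056,-0.1855,0,0,0,0.377,0],[0.0056,-0.1855,0,0,0,0.377,0],[0.0056,-0.1855,0,0,0,0.377,0]]'; python3 go.py 0.482 -0.0846 0.0525 -10.3; python3 chk.py b
```

```text
time_s: 17.27
eef_pos: [0.4818, -0.085, 0.151]
eef_rot: [0.0, 0.996, -0.09, -0.0]
wrist_force: [-0.5, 0.3, -1.1]
opening: 0.285
grasp_force: 59.8
at [ 0.4818 -0.085   0.151 ] d [ 0.0002 -0.0004  0.0985] rot [ 0.0004  0.0001 -0.0001]
n 2620 px [251 279] [307 335] tool med [ 0.0002 -0.001  -0.0289] min [-0.013  -0.0126 -0.0301] max [ 0.0108  0.0098 -0.0234]
```

```bash
python3 -m jog '[[0,0,0.03,0,0,0,0],[0,0,0.05,0,0,0,0],[0,0,0.065,0,0,0,0],[0,0,0.08,0,0,0,0],[0,0,0.09,0,0,0,0],[0,0,0.095,0,0,0,0],[0,0,0.0975,0,0,0,0],[0,0,0.098,0,0,0,0]]'; python3 -m jog '[[0,0,0.0015,0,0,0,0],[0,0,0.0015,0,0,0,0]]'
```

```text
time_s: 18.32
eef_pos: [0.4822, -0.0844, 0.0537]
eef_rot: [0.0, 0.996, -0.09, 0.001]
wrist_force: [0.8, -1.8, 0.8]
opening: 0.286
grasp_force: 60.1
time_s: 18.58
eef_pos: [0.4822, -0.0844, 0.0526]
eef_rot: [0.0, 0.996, -0.09, 0.001]
wrist_force: [0.7, -2.0, 5.0]
opening: 0.287
grasp_force: 60.8
```

Blue is seated (upward force 5 N). Releasing, rising, and measuring all cutters.

```bash
python3 -m jog '[[0,0,0,0,0,0,0.75],[0,0,0,0,0,0,0.75],[0,0,0,0,0,0,0.75],[0,0,-0.04,0,0,0,0.75],[0,0,-0.1,0,0,0,0.75],[0,0,-0.15,0,0,0,0.75],[-0.05,0,-0.18,0,0,0,0.75],[-0.08,0,-0.18,0,0,0,0.75],[-0.08,0,-0.18,0,0,0,0.75]]'; cat > m4.py <<'E'
from h import *
P,r=tool();p,im,d=cam("wrist");print(P);cv2.imwrite("pics/w4.png",im)
for n,c in(("r",(.5804,-.1024)),("y",(.5312,-.0935)),("b",(.482,-.0846)),("k",(.4665,-.275))):
    u=proj(p,[*c,.075])[0]; k=np.zeros(im.shape[:2],np.uint8);cv2.circle(k,tuple(int(v) for v in u),26,1,-1)
    X=pts(p,d,uvs(k));X=X[(X[:,2]>.073)&(X[:,2]<.09)]
    if len(X): print(n,len(X),cv2.minEnclosingCircle(np.float32(X[:,:2]*1000)),np.percentile(X[:,2],[50,98]))
# guard features
p,im,d=cam("top")
k=np.zeros(im.shape[:2],np.uint8);cv2.circle(k,(209,221),9,1,-1);X=pts(p,d,uvs(k));X=X[(X[:,2]>.112)&(X[:,2]<.14)];print("knob",len(X),X.min(0),X.max(0))
E
python3 m4.py
```

```text
time_s: 19.7
eef_pos: [0.4017, -0.0693, 0.232]
eef_rot: [0.0, 0.996, -0.09, 0.0]
wrist_force: [-0.1, -0.4, -0.1]
opening: 0.749
grasp_force: 0.0
[ 0.40173957 -0.06933388  0.23201865]
r 215 ((571.8211669921875, -98.73545837402344), 11.933090209960938) [0.07467307 0.07625455]
y 602 ((530.3524169921875, -92.17898559570312), 12.727243423461914) [0.08222315 0.08629259]
b 670 ((479.9861145019531, -82.54486083984375), 13.52740478515625) [0.08167786 0.08317125]
k 729 ((466.18182373046875, -274.28057861328125), 14.927504539489746) [0.07565006 0.07720009]
knob 131 [0.49879103 0.16351978 0.11272378] [0.53841473 0.19379489 0.13985241]
```

```bash
cat > m5.py <<'E'
from h import *
p,im,d=cam("side");cv2.imwrite("pics/s5.png",cv2.resize(im[110:230,230:380],None,fx=5,fy=5,interpolation=cv2.INTER_CUBIC))
for nm in("top","side"):
    z=np.load(f"/tmp/{nm}0.npz");im=z['im'];d=z['d'];p=optics.camera_params(nm);b=(160,140,215,215) if nm=="top" else (240,120,330,200)
    for n,lo,hi in(("green",(45,90,40),(85,255,255)),("red",(0,140,70),(4,255,255)),("red2",(175,140,70),(180,255,255)),("orange",(8,150,120),(18,255,255))):
        bb=b if n!="orange" else ((160,140,260,215) if nm=="top" else (255,145,320,190))
        q=uvs(mask(im,lo,hi,bb))
        if len(q): X=pts(p,d,q);X=X[(X[:,2]<.3)&(X[:,2]>.05)]; print(nm,n,len(q),q.mean(0).round(1),X.mean(0).round(4),X.min(0).round(4),X.max(0).round(4)) if len(X) else 0
        if n=="orange" and nm=="top":
            s=abs(X[:,2]-.105)<.012; print("guard rect",cv2.minAreaRect(np.float32(X[s,:2]*1000)))
E
python3 m5.py
```

```text
top green 33 [183.  168.3] [0.6305 0.256  0.1745] [0.6216 0.2479 0.1689] [0.6389 0.2679 0.1796]
top red 39 [188.6 182.7] [0.6108 0.2522 0.1072] [0.5876 0.2424 0.1014] [0.6629 0.2611 0.1139]
top orange 305 [220.9 187.2] [0.6111 0.1624 0.1091] [0.5607 0.0895 0.0561] [0.7066 0.2488 0.1186]
guard rect ((631.7709350585938, 168.15859985351562), (148.2535858154297, 134.47476196289062), 85.60906982421875)
side green 4 [277.5 138. ] [0.6285 0.2479 0.1776] [0.626  0.2446 0.1758] [0.6302 0.2521 0.1814]
side red 4 [266.5 158. ] [0.5935 0.2531 0.1078] [0.5905 0.2463 0.1042] [0.5968 0.2613 0.1107]
side orange 75 [307.6 156.2] [0.6574 0.0974 0.1093] [0.6103 0.085  0.1067] [0.6896 0.2413 0.1115]
```

```bash
cat > m6.py <<'E'
from h import *
from scipy.optimize import least_squares
z=np.load("/tmp/top0.npz");im=z['im'];d=z['d'];p=optics.camera_params("top")
k=np.zeros(im.shape[:2],np.uint8);cv2.fillPoly(k,[np.array([[140,110],[335,145],[332,195],[135,150]])],1)
X=pts(p,d,uvs(k));s=abs(X[:,2]-.088)<.004;c=np.float32(X[s,:2]*1000);print("fence top",s.sum(),cv2.minAreaRect(c))
g=mask(im,(10,40,80),(30,200,255))*k
# fence front top edge: min x' per y
y=c[:,1];e=[]
for a in range(int(y.min())+10,int(y.max())-10,20):
    t=c[(y>=a)&(y<a+6)]
    if len(t)>2:e.append(t[t[:,0].argmin()])
e=np.array(e);l=cv2.fitLine(np.float32(e),cv2.DIST_HUBER,0,.01,.01).ravel();print("front edge",l,len(e))
k=np.zeros(im.shape[:2],np.uint8);cv2.circle(k,(209,221),8,1,-1)
X=pts(p,d,uvs(k));X=X[(X[:,2]>.118)&(X[:,2]<.14)]
f=least_squares(lambda c:np.linalg.norm(X-c,axis=1)-.016,[.515,.178,.12],loss='soft_l1',f_scale=.001);print("knob",f.x,len(X),np.abs(f.fun).mean())
# side check knob
q=proj(optics.camera_params("side"),f.x);print("side px",q)
E
python3 m6.py
```

```text
fence top 1993 ((736.5587158203125, 158.25790405273438), (520.7444458007812, 118.69570922851562), 81.01295471191406)
front edge [8.5308760e-02 9.9635458e-01 6.9637921e+02 1.4049055e+02] 24
knob [0.51493574 0.17907755 0.12071888] 120 0.0013059846692752635
side px [[248.08111548 167.60526855]]
```

View pics/s5.png

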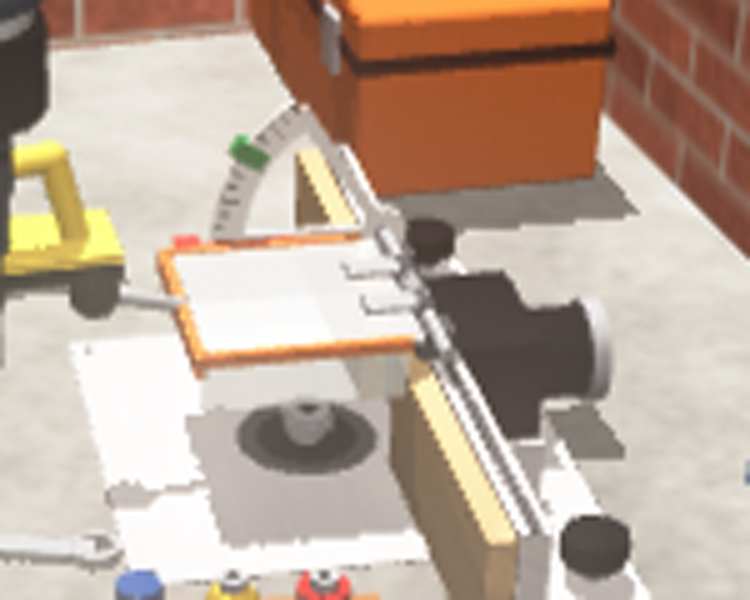

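The side crop shows the green clip at (248,152), the red pointer at (187,241) and the knob at (95,290). In the full image that puts the knob at (249,168), which matches the reprojection.

```bash
cat > m7.py <<'E'
from h import *
z=np.load("/tmp/top0.npz");im=z['im'];d=z['d'];p=optics.camera_params("top")
a=plane(p,[(170,215.4),(264.2,236.2)],.004);v=a[0]-a[1];print("screws",a.round(4),np.degrees(np.arctan2(v[1],v[0])),np.linalg.norm(v))
kn=np.array([.515,.179,.1205])
G=pts(p,d,uvs(mask(im,(45,90,40),(85,255,255),(160,140,215,215))));Rd=pts(p,d,uvs(mask(im,(0,140,70),(4,255,255),(160,140,200,215))))
for yaw in(-7,-9,-11):
    t=np.radians(yaw);ex=np.array([np.cos(t),np.sin(t),0]);ey=np.array([-np.sin(t),np.cos(t),0])
    H=kn+ex*.205;H[2]=.105;print(yaw,"hinge",H.round(4))
    for n,X in(("g",G),("r",Rd)):
        X=X[(X[:,2]<.2)];L=np.c_[(H-X)@ex,(X-H)@ey,X[:,2]-.105];ang=np.arctan2(L[:,2],L[:,0]);rad=np.hypot(L[:,2],L[:,0])
        print(n,"loc",L.mean(0).round(4),"y",L[:,1].min().round(4),L[:,1].max().round(4),"ang",np.median(ang).round(3),ang.min().round(3),ang.max().round(3),"rad",rad.min().round(4),rad.max().round(4))
E
python3 m7.py
```

```text
screws [[0.5388 0.313  0.004 ]
 [0.5145 0.038  0.004 ]] 84.94668210363474 0.2760673516824974
-7 hinge [0.7185 0.154  0.105 ]
g loc [0.0983 0.0925 0.0642] y 0.0824 0.159 ang 0.612 -1.117 0.653 rad 0.1121 0.128
r loc [ 0.1168  0.085  -0.0006] y 0.0788 0.1131 ang 0.016 -1.205 0.065 rad 0.0665 0.1419
-9 hinge [0.7175 0.1469 0.105 ]
g loc [0.1016 0.0962 0.0642] y 0.086 0.1643 ang 0.598 -1.075 0.638 rad 0.1145 0.1305
r loc [ 0.1198  0.0881 -0.0006] y 0.0814 0.1188 ang 0.015 -1.172 0.063 rad 0.0696 0.1449
-11 hinge [0.7162 0.1399 0.105 ]
g loc [0.105  0.0998 0.0642] y 0.0894 0.1693 ang 0.583 -1.033 0.623 rad 0.1171 0.1331
r loc [ 0.1229  0.091  -0.0006] y 0.084 0.1243 ang 0.015 -1.138 0.062 rad 0.0728 0.148
```

```bash
cat > kn.py <<'E'
import sys;from h import *
back=float(sys.argv[1]);k=np.array([float(v) for v in sys.argv[2:5]]) if len(sys.argv)>2 else np.array([.515,.179,.1205])
ya,pt=np.radians(-6),.3
T=R.from_matrix(np.array([[np.cos(ya),np.sin(ya),0],[np.sin(ya),-np.cos(ya),0],[0,0,-1.]]))*R.from_rotvec([0,pt,0])
zt=T.as_matrix()[:,2];t=k+zt*(.019-back);P,r=tool()
print("target",t.round(4),"d",r.inv().apply(t-P).round(4),"rot",(r.inv()*T).as_rotvec().round(4))
E
python3 kn.py 0.1
```

```text
target [0.4912 0.1815 0.1979] d [ 0.0413 -0.2632  0.0339] rot [ 0.0113  0.2996 -0.0751]
```

```bash
python3 -m jog '[[0.008,-0.05,0,0,0.06,-0.015,0.9],[0.016,-0.1,0,0.003,0.12,-0.03,0.9],[0.024,-0.15,0.01,0.006,0.18,-0.045,0.9],[0.032,-0.2,0.02,0.009,0.24,-0.06,0.9],[0.0413,-0.25,0.034,0.0113,0.3,-0.075,0.9],[0.0413,-0.263,0.034,0.0113,0.3,-0.075,0.9],[0.0413,-0.263,0.034,0.0113,0.3,-0.075,0.9],[0.0413,-0.263,0.034,0.0113,0.3,-0.075,0.9]]'; python3 kn.py 0; python3 - <<'E'
from h import *
P,r=tool();p,im,d=cam("wrist");u=proj(p,[.515,.179,.1205])[0];print("pred px",u)
cv2.imwrite("pics/w6.png",im)
m=(im.max(2)<60).astype(np.uint8);k=np.zeros_like(m);cv2.circle(k,tuple(int(v) for v in u),45,1,-1)
X=pts(p,d,uvs(m*k));X=X[(X[:,2]>.112)&(X[:,2]<.14)];print(len(X))
from scipy.optimize import least_squares
f=least_squares(lambda c:np.linalg.norm(X-c,axis=1)-.016,[.515,.179,.12],loss='soft_l1',f_scale=.001);print("knob",f.x,np.abs(f.fun).mean())
E
```

```text
time_s: 20.85
eef_pos: [0.4911, 0.1807, 0.198]
eef_rot: [0.008, 0.987, -0.052, 0.149]
wrist_force: [0.2, -0.7, 0.9]
opening: 0.899
grasp_force: 0.0
target [0.5206 0.1784 0.1023] d [-0.     -0.0009  0.1001] rot [ 0.0006  0.     -0.0008]
pred px [279.79578259 221.69472618]
1261
knob [0.51646474 0.17740834 0.11925576] 0.00037046235008037995
```

View pics/w6.png

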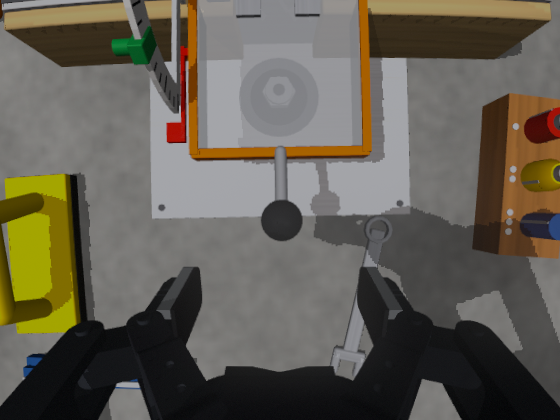

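The wrist view shows the knob at (281,220), stem straight back to the lip, red pointer (176,132), green clip (145,47). The guard's edges run with the tool's axes.

```bash
cat > m8.py <<'E'
from h import *
import sys
k=np.array([.5165,.1774,.1195])
def ana(p,im,d,box):
  for yaw in(-5,-6,-7):
    t=np.radians(yaw);ex=np.array([np.cos(t),np.sin(t),0]);ey=np.array([-np.sin(t),np.cos(t),0]);H=k+ex*.205;H[2]=.105
    for n,lo,hi in(("g",(45,90,40),(85,255,255)),("r",(0,170,90),(3,255,255))):
        X=pts(p,d,uvs(mask(im,lo,hi,box)));X=X[(X[:,2]>.06)&(X[:,2]<.3)]
        if not len(X): continue
        L=np.c_[(H-X)@ex,(X-H)@ey,X[:,2]-.105];L=L[(L[:,1]>.075)&(L[:,1]<.1)];a=np.arctan2(L[:,2],L[:,0]);r=np.hypot(L[:,2],L[:,0])
        L,a,r=L[r>.112],a[r>.112],r[r>.112]
        if len(a):print(yaw,n,len(a),"y",np.median(L[:,1]).round(4),"ang med/2/98",np.median(a).round(3),np.percentile(a,[2,98]).round(3),"r",np.percentile(r,[2,50,98]).round(4))
if __name__=="__main__":
    n=sys.argv[1];p,im,d=cam(n);ana(p,im,d,dict(wrist=(90,10,190,150),top=(150,130,215,215),side=(240,110,320,200))[n])
E
python3 m8.py wrist; python3 kn.py 0 .5165 .1774 .1195
```

```text
-5 g 620 y 0.0875 ang med/2/98 0.612 [0.545 0.648] r [0.1129 0.1215 0.1238]
-5 r 409 y 0.0836 ang med/2/98 0.015 [0.003 0.026] r [0.1138 0.1312 0.1401]
-6 g 587 y 0.0888 ang med/2/98 0.607 [0.538 0.641] r [0.1131 0.123  0.1251]
-6 r 413 y 0.0848 ang med/2/98 0.015 [0.003 0.025] r [0.1146 0.1325 0.1416]
-7 g 546 y 0.0899 ang med/2/98 0.601 [0.531 0.634] r [0.1139 0.1245 0.1264]
-7 r 418 y 0.0859 ang med/2/98 0.014 [0.003 0.025] r [0.1147 0.134  0.1431]
target [0.5221 0.1768 0.1013] d [0.0011 0.0002 0.1017] rot [ 0.0006 -0.0006 -0.0018]
```

```bash
python3 -m jog '[[0.001,0,0.05,0,0,0,0.9],[0.001,0,0.09,0,0,0,0.9],[0.001,0,0.1015,0,0,0,0.9],[0.001,0,0.1015,0,0,0,0.9],[0.001,0,0.1015,0,0,0,0],[0.001,0,0.1015,0,0,0,0],[0.001,0,0.1015,0,0,0,0],[0.001,0,0.1015,0,0,0,0],[0.001,0,0.1015,0,0,0,0]]'; cat > arc.py <<'E'
import sys;from h import *
t=np.radians(-5.7);ex=np.array([np.cos(t),np.sin(t),0]);ey=np.array([-np.sin(t),np.cos(t),0]);H=np.array([.5165,.1774,0])+ex*.205;H[2]=.105
P,r=tool()
for a in map(float,sys.argv[1:]):
    Q=R.from_rotvec(ey*a);N=H+Q.apply(P-H);print(a,r.inv().apply(N-P).round(4),(r.inv()*Q*r).as_rotvec().round(4))
E
python3 arc.py .1 .2 .3 .4 .5 .6
```

```text
time_s: 22.08
eef_pos: [0.5216, 0.176, 0.1026]
eef_rot: [0.01, 0.987, -0.051, 0.149]
wrist_force: [-7.3, -15.2, 10.3]
opening: 0.344
grasp_force: 58.2
0.1 [ 0.0066  0.0001 -0.0188] [-0.0003 -0.1    -0.0006]
0.2 [ 0.0151  0.0002 -0.0369] [-0.0007 -0.2    -0.0011]
0.3 [ 0.0254  0.0002 -0.0541] [-0.001  -0.3    -0.0017]
0.4 [ 0.0373  0.0003 -0.0701] [-0.0014 -0.4    -0.0023]
0.5 [ 0.0507  0.0003 -0.0849] [-0.0017 -0.5    -0.0028]
0.6 [ 0.0656  0.0003 -0.0983] [-0.0021 -0.6    -0.0034]
```

```bash
python3 -m jog '[[0.0031,0,-0.0095,0,-0.05,0,0],[0.0066,0,-0.0188,0,-0.1,0,0],[0.0151,0,-0.0369,-0.001,-0.2,-0.001,0],[0.0254,0,-0.0541,-0.001,-0.3,-0.002,0],[0.0373,0,-0.0701,-0.001,-0.4,-0.002,0],[0.0507,0,-0.0849,-0.002,-0.5,-0.003,0],[0.0581,0,-0.0918,-0.002,-0.55,-0.003,0],[0.0581,0,-0.0918,-0.002,-0.55,-0.003,0],[0.0581,0,-0.0918,-0.002,-0.55,-0.003,0]]'; cat > m9.py <<'E'
from m8 import *
from h import *
for n,b in(("top",(150,130,215,215)),("side",(240,110,320,200))):
    p,im,d=cam(n);cv2.imwrite(f"pics/{n}9.png",im);print(n);ana(p,im,d,b)
p,im,d=cam("wrist");cv2.imwrite("pics/w9.png",im);print("wrist");ana(p,im,d,(0,0,280,420))
P,r=tool();t=np.radians(-5.7);ex=np.array([np.cos(t),np.sin(t),0]);H=np.array([.5165,.1774,0])+ex*.205;H[2]=.105
g=P-r.as_matrix()[:,2]*.019-H;print("knob r",np.hypot(g@ex,g[2]),"open ang",np.arctan2(g[2],-g@ex)-.073)
E
python3 m9.py
```

```text
time_s: 23.2
eef_pos: [0.5482, 0.1736, 0.2054]
eef_rot: [-0.003, 0.991, -0.051, -0.126]
wrist_force: [-4.2, -7.8, -1.9]
opening: 0.341
grasp_force: 60.9
top
-5 g 15 y 0.0929 ang med/2/98 0.623 [0.584 0.671] r [0.1146 0.1196 0.1274]Traceback (most recent call last):
  File "m9.py", line 4, in <module>
    p,im,d=cam(n);cv2.imwrite(f"pics/{n}9.png",im);print(n);ana(p,im,d,b)
                                                            ~~~^^^^^^^^^^
  File "m8.py", line 8, in ana
    X=pts(p,d,uvs(mask(im,lo,hi,box)));X=X[(X[:,2]>.06)&(X[:,2]<.3)]
  File "h.py", line 15, in pts
    uv=np.int32(uv); o,r=ray(p,uv); return o+r*d[uv[:,1],uv[:,0]][:,None]
                         ~~~^^^^^^
  File "h.py", line 9, in ray
    n=cv2.undistortPoints(np.float64(uv).reshape(-1,1,2),K(p),p['dist']).reshape(-1,2)
      ~~~~~~~~~~~~~~~~~~~^^^^^^^^^^^^^^^^^^^^^^^^^^^^^^^^^^^^^^^^^^^^^^^
cv2.error: OpenCV(4.12.0) /io/opencv/modules/calib3d/src/undistort.dispatch.cpp:347: error: (-215:Assertion failed) CV_IS_MAT(_src) && CV_IS_MAT(_dst) && (_src->rows == 1 || _src->cols == 1) && (_dst->rows == 1 || _dst->cols == 1) && _src->cols + _src->rows - 1 == _dst->rows + _dst->cols - 1 && (CV_MAT_TYPE(_src->type) == CV_32FC2 || CV_MAT_TYPE(_src->type) == CV_64FC2) && (CV_MAT_TYPE(_dst->type) == CV_32FC2 || CV_MAT_TYPE(_dst->type) == CV_64FC2) in function 'cvUndistortPointsInternal'
```

```bash
sed -i 's/X=pts(p,d,uvs(mask(im,lo,hi,box)))/q=uvs(mask(im,lo,hi,box)); \n        if not len(q): continue\n        X=pts(p,d,q)/' m8.py; python3 m9.py
```

```text
top
-5 g 16 y 0.0943 ang med/2/98 0.623 [0.594 0.649] r [0.1137 0.1198 0.1249]
-6 g 14 y 0.0947 ang med/2/98 0.615 [0.586 0.641] r [0.115  0.1208 0.1262]
-7 g 12 y 0.0951 ang med/2/98 0.607 [0.578 0.634] r [0.1163 0.1234 0.1275]
side
-5 g 6 y 0.0827 ang med/2/98 0.609 [0.603 0.64 ] r [0.1157 0.12   0.1229]
-5 r 1 y 0.0888 ang med/2/98 0.543 [0.543 0.543] r [0.1353 0.1353 0.1353]
-6 g 8 y 0.0821 ang med/2/98 0.602 [0.574 0.632] r [0.1158 0.1213 0.1264]
-6 r 1 y 0.0903 ang med/2/98 0.537 [0.537 0.537] r [0.1367 0.1367 0.1367]
-7 g 8 y 0.084 ang med/2/98 0.595 [0.568 0.625] r [0.1169 0.1225 0.1276]
-7 r 1 y 0.0918 ang med/2/98 0.531 [0.531 0.531] r [0.138 0.138 0.138]
wrist
-5 g 901 y 0.0849 ang med/2/98 0.629 [0.553 0.652] r [0.1123 0.1176 0.123 ]
-5 r 1064 y 0.0836 ang med/2/98 0.549 [0.535 0.56 ] r [0.1139 0.1313 0.14  ]
-6 g 905 y 0.0861 ang med/2/98 0.622 [0.546 0.645] r [0.1125 0.1188 0.1242]
-6 r 1079 y 0.0851 ang med/2/98 0.543 [0.53  0.554] r [0.1138 0.1325 0.1413]
-7 g 884 y 0.0869 ang med/2/98 0.614 [0.539 0.638] r [0.1126 0.1202 0.1255]
-7 r 1094 y 0.0866 ang med/2/98 0.537 [0.524 0.548] r [0.1138 0.1336 0.1426]
knob r 0.20599658497306492 open ang 0.541232045887623
```

View pics/w9.png

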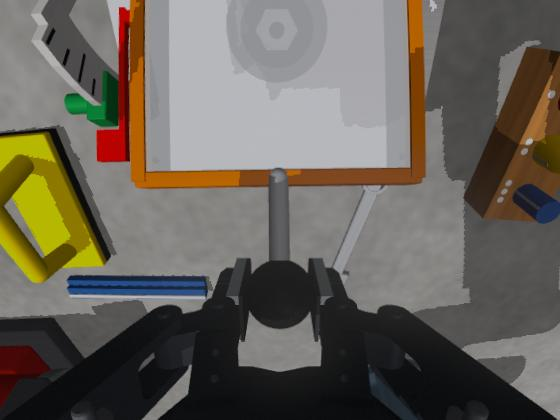

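The ball is firmly between the pads at (280,295). The pointer at (112,145) stands just below the clip at (105,105), about 0.065 rad short.

```bash
python3 arc.py .03 .065
```

```text
0.03 [ 0.0017  0.     -0.0058] [-0.0001 -0.03   -0.0002]
0.065 [ 0.0039  0.0001 -0.0124] [-0.0002 -0.065  -0.0004]
```

```bash
python3 -m jog '[[0.0017,0,-0.0058,0,-0.03,0,0],[0.0039,0,-0.0124,0,-0.065,0,0],[0.0039,0,-0.0124,0,-0.065,0,0],[0.0039,0,-0.0124,0,-0.065,0,0],[0.0039,0,-0.0124,0,-0.065,0,0]]'; python3 m9.py | grep -A9 wrist
```

```text
time_s: 24.02
eef_pos: [0.5551, 0.173, 0.2165]
eef_rot: [-0.005, 0.986, -0.051, -0.158]
wrist_force: [-3.2, -6.4, -4.1]
opening: 0.338
grasp_force: 60.8
wrist
-5 g 607 y 0.087 ang med/2/98 0.638 [0.583 0.655] r [0.1124 0.1174 0.1228]
-5 r 1057 y 0.0838 ang med/2/98 0.614 [0.601 0.626] r [0.1141 0.1313 0.1399]
-6 g 591 y 0.0883 ang med/2/98 0.631 [0.576 0.647] r [0.1126 0.1188 0.124 ]
-6 r 1070 y 0.0853 ang med/2/98 0.608 [0.595 0.619] r [0.1139 0.1324 0.1412]
-7 g 564 y 0.0891 ang med/2/98 0.625 [0.569 0.64 ] r [0.1127 0.1203 0.1253]
-7 r 1084 y 0.0869 ang med/2/98 0.601 [0.589 0.612] r [0.1138 0.1335 0.1425]
knob r 0.20597469822563905 open ang 0.6070665291516162
```

View pics/w9.png

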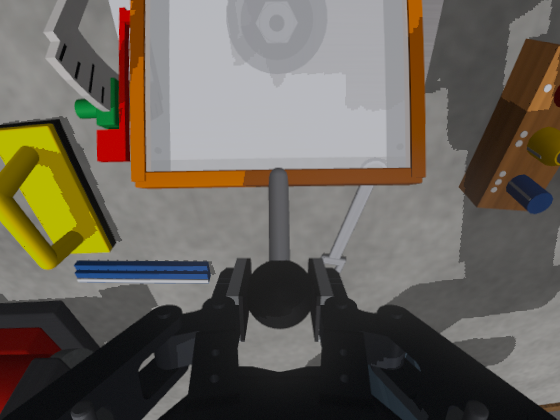

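The pointer at (112,145) now overlaps the lower half of the clip from this viewpoint, and measures 0.595 rad against the clip's 0.595–0.60. Dwelling briefly, then handing in.

```bash
python3 -m jog '[[0,0,0,0,0,0,0],[0,0,0,0,0,0,0],[0,0,0,0,0,0,0],[0,0,0,0,0,0,0],[0,0,0,0,0,0,0]]'; python3 -c "
from bench import workorder
print(workorder.hand_in())"
```

```text
time_s: 24.8
eef_pos: [0.5551, 0.173, 0.2164]
eef_rot: [-0.005, 0.986, -0.051, -0.158]
wrist_force: [-3.9, -6.0, -3.3]
opening: 0.341
grasp_force: 60.8
the job is handed in; nothing more can be done
None
```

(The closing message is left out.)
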